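# Tamp the soap bars level in the hygiene-kit bin

## Task

The green and the blue soap bar ride up on their neighbours in the divided grey bin. Take the tamper by its red handle and, green first and then blue, press each down onto the bin floor, level with the rest of its lane, and firm it there with a steady press of about 15 N, centred on the bar, for a second; never press harder than 30 N and never touch the soap with the gripper. Then stand the tamper upright back on its steel tray, let go, and leave the bottle, carton and roll where they are.

Things in the scene. Friction and masses are not known exactly. Their poses are not given: they have to be found in the camera images.
- bin: fixed grey plastic bin, open on top, 184 x 159 x 52 mm, walls 5 mm, floor 6 mm. A divider, 46 mm high, 5 mm thick, makes two lanes, each 174 mm long (along x) and 72 mm wide, centrelines at y = +38.5 and -38.5 mm; origin: centre of its underside. Each lane holds three cream bars on the floor and one coloured bar riding up on two of them; four fit flat side by side with 14 mm to spare
- bin_floor (a point): the bin's inner floor at its centre, 6 mm above the bin's origin, same axes; a bar that lies home has its underside at this height and its top 32 mm above it; the bin's rim is 46 mm above it
- bar_green: GREEN soap bar 40 x 68 x 32 mm (x, y, z), long edges bevelled 10 mm at 45 degrees (flat top 20 mm wide), 90 g, slippery; origin: centre of its underside; y lies across the lane. Starts 28 mm proud in either lane, wedged on two bars. Pressed squarely (a few N, up to about 15) it spreads them and sinks, shifting up to 25 mm along the lane, then drops the last 12 mm and stops hard on the floor
- bar_blue: BLUE soap bar 40 x 68 x 32 mm (x, y, z), long edges bevelled 10 mm at 45 degrees (flat top 20 mm wide), 90 g, slippery; origin: centre of its underside; y lies across the lane. Rides proud in the other lane and behaves as the green one
- tamper: upright tamper on the tray, 0.3 kg: steel foot 36 x 52 x 12 mm (x, y, z), stem, collar, red square handle 26 x 26 x 85 mm, sides parallel to the foot's; origin: centre of the foot's underside. The handle slides stiffly (5 N) on the stem with 0 to 8 mm of play, anywhere in it at the start: its lower end is 50 to 58 mm above the underside. Pressing closes the play, then it is rigid
- tray: fixed flat square steel tray, 130 x 130 x 6 mm; origin: centre of its underside; the tamper stands on it, 6 mm above the table
- pill_bottle: bystander: amber bottle, 54 mm in diameter, 100 mm tall; origin: centre of its underside
- carton: bystander: paper carton, 50 x 80 x 60 mm; origin: centre of its underside
- tape_roll: bystander: blue roll, 80 mm in diameter, 30 mm high, lying flat; origin: centre of its underside
- bar_la: the cream bar under the outer side of the proud bar, nearest that end of the lane, in the lane at positive y of the bin; soap bar 40 x 68 x 32 mm (x, y, z), long edges bevelled 10 mm at 45 degrees (flat top 20 mm wide), 90 g, slippery; origin: centre of its underside; y lies across the lane
- bar_lb: the cream bar under the other side of the proud bar, in the lane at positive y of the bin; soap bar 40 x 68 x 32 mm (x, y, z), long edges bevelled 10 mm at 45 degrees (flat top 20 mm wide), 90 g, slippery; origin: centre of its underside; y lies across the lane
- bar_lc: the cream bar at the far end of the lane, flat on the floor, in the lane at positive y of the bin; soap bar 40 x 68 x 32 mm (x, y, z), long edges bevelled 10 mm at 45 degrees (flat top 20 mm wide), 90 g, slippery; origin: centre of its underside; y lies across the lane
- bar_ra: the cream bar under the outer side of the proud bar, nearest that end of the lane, in the lane at negative y of the bin; soap bar 40 x 68 x 32 mm (x, y, z), long edges bevelled 10 mm at 45 degrees (flat top 20 mm wide), 90 g, slippery; origin: centre of its underside; y lies across the lane
- bar_rb: the cream bar under the other side of the proud bar, in the lane at negative y of the bin; soap bar 40 x 68 x 32 mm (x, y, z), long edges bevelled 10 mm at 45 degrees (flat top 20 mm wide), 90 g, slippery; origin: centre of its underside; y lies across the lane
- bar_rc: the cream bar at the far end of the lane, flat on the floor, in the lane at negative y of the bin; soap bar 40 x 68 x 32 mm (x, y, z), long edges bevelled 10 mm at 45 degrees (flat top 20 mm wide), 90 g, slippery; origin: centre of its underside; y lies across the lane
There are look-alikes about, which are no part of the job. What is shaped like the bar_rb but brown is not meant. There is more than one size of the tamper; the one meant has the size given above.

How it is judged (in metres and radians):
On the way, in this order (a step that is already met when the one before it is completed fails the run):
1. the tamper is lifted off its tray (height (world z) of tamper above 0.03 m and contact force between the fingers and tamper above 1 N), for 0.1 s.
2. the green bar lies on the bin floor and the tamper presses it with 10 to 20 N for 0.5 s (z of bar_green in the frame of bin_floor between -0.003 and 0.003 m and angle between bar_green's own z axis and vertical below 0.08 rad and contact force between tamper and bar_green between 10 and 20 N), for 0.5 s.
3. the blue bar lies on the bin floor and the tamper presses it with 10 to 20 N for 0.5 s (z of bar_blue in the frame of bin_floor between -0.003 and 0.003 m and angle between bar_blue's own z axis and vertical below 0.08 rad and contact force between tamper and bar_blue between 10 and 20 N), for 0.5 s.
At the end, for the whole second after the job is handed in: all eight bars lie flat on the bin floor inside the bin (undersides within 3 mm of the floor, tilted under 0.08 rad), and the tamper stands upright (within 0.08 rad) at rest on the steel tray, its foot's centre within the tray (z of bar_la in the frame of bin_floor between -0.003 and 0.003 m and angle between each of bar_la, bar_lb, bar_lc, bar_green, bar_ra, bar_rb, bar_rc, bar_blue, tamper's own z axis and vertical below 0.08 rad and x of bar_la in the frame of bin_floor between -0.087 and 0.087 m and y of bar_la in the frame of bin_floor between -0.075 and 0.075 m and z of bar_lb in the frame of bin_floor between -0.003 and 0.003 m and x of bar_lb in the frame of bin_floor between -0.087 and 0.087 m and y of bar_lb in the frame of bin_floor between -0.075 and 0.075 m and z of bar_lc in the frame of bin_floor between -0.003 and 0.003 m and x of bar_lc in the frame of bin_floor between -0.087 and 0.087 m and y of bar_lc in the frame of bin_floor between -0.075 and 0.075 m and z of bar_green in the frame of bin_floor between -0.003 and 0.003 m and x of bar_green in the frame of bin_floor between -0.087 and 0.087 m and y of bar_green in the frame of bin_floor between -0.075 and 0.075 m and z of bar_ra in the frame of bin_floor between -0.003 and 0.003 m and x of bar_ra in the frame of bin_floor between -0.087 and 0.087 m and y of bar_ra in the frame of bin_floor between -0.075 and 0.075 m and z of bar_rb in the frame of bin_floor between -0.003 and 0.003 m and x of bar_rb in the frame of bin_floor between -0.087 and 0.087 m and y of bar_rb in the frame of bin_floor between -0.075 and 0.075 m and z of bar_rc in the frame of bin_floor between -0.003 and 0.003 m and x of bar_rc in the frame of bin_floor between -0.087 and 0.087 m and y of bar_rc in the frame of bin_floor between -0.075 and 0.075 m and z of bar_blue in the frame of bin_floor between -0.003 and 0.003 m and x of bar_blue in the frame of bin_floor between -0.087 and 0.087 m and y of bar_blue in the frame of bin_floor between -0.075 and 0.075 m and linear speed of each of bar_green, bar_blue, tamper below 0.02 m/s and z of tamper in the frame of tray between 0.003 and 0.01 m and x of tamper in the frame of tray between -0.065 and 0.065 m and y of tamper in the frame of tray between -0.065 and 0.065 m); the robot touches nothing.
It fails at once if the tamper presses a bar or the bin harder than 30 N (contact force between tamper and bar_la above 30 N or contact force between tamper and bar_lb above 30 N or contact force between tamper and bar_lc above 30 N or contact force between tamper and bar_green above 30 N or contact force between tamper and bar_ra above 30 N or contact force between tamper and bar_rb above 30 N or contact force between tamper and bar_rc above 30 N or contact force between tamper and bar_blue above 30 N or contact force between tamper and bin above 30 N).
It fails at once if the gripper touches the soap (contact force between any of the fingers, the arm and bar_la above 0.5 N or contact force between any of the fingers, the arm and bar_lb above 0.5 N or contact force between any of the fingers, the arm and bar_lc above 0.5 N or contact force between any of the fingers, the arm and bar_green above 0.5 N or contact force between any of the fingers, the arm and bar_ra above 0.5 N or contact force between any of the fingers, the arm and bar_rb above 0.5 N or contact force between any of the fingers, the arm and bar_rc above 0.5 N or contact force between any of the fingers, the arm and bar_blue above 0.5 N).
It fails at once if the bottle, carton or roll is moved more than 20 mm or tipped (distance of any of pill_bottle, carton, tape_roll from where it was at the start of the episode above 0.02 m or angle between any of pill_bottle, carton, tape_roll's own z axis and vertical above 0.3 rad).
It also fails if it takes over 72 s, if anything falls off the work surface, if the arm or the gripper's body presses on something with over 40 N, if the wrist force passes 120 N, or if a joint passes its speed limit or range.

## Robot

A 6-joint arm with a two-finger parallel gripper is mounted at the origin on the work surface. World frame = base frame: x ahead of the robot, y to its left, z up, the work surface at z = 0. Lengths are in mm, angles in rad, forces in N, time in s.
With the tool pointing down it reaches from about 350 to 1000 mm from the base axis. Payload 7.1 kg.
Tool frame: the origin (TCP) lies between the finger pads; the fingertips stand 19 mm ahead of it and the grasp point (between the pads) is the TCP; z points along the fingers, y is the direction in which the jaws open and shut (so a half turn about z gives the same grasp; the last joint's range is limited). The gripper opens to 85 mm and grips with 20 to 120 N. Pads are 22 mm wide; open, the fingers measure 114 mm over their backs; the gripper's body (76 mm by 85 mm) begins 54 mm behind the grasp point. The pads swing forward as they close: fully open they stand 13 mm farther back than shut.
Start: joints at [-1.184, 0.423, 1.63, -0, 1.089, -0.019], TCP at [246.737, -574.218, 250.319] pointing down, gripper open.
Joint ranges: [-3, 3], [-0.9, 2.11], [0.09, 2.58], [-1.31, 4.45], [0.11, 2.69], [-2.54, 2.54]. Speed limits (rad/s): [2.39, 2.39, 3.01, 3.14, 3.14, 3.14].

## Interface

Orientations are given as a rotation vector (axis times angle).
In Python, from bench import r, camera, nets gives the robot as it stands.
- The arm moves only by the tool jog_arm, never from a script. Its argument "rows" is a list that holds one entry, the list of rows, each a list of 6 numbers: the shift along the world's x, y, z in m, then the turn, a rotation vector about the world's x, y, z in degrees. In form: [[[x, y, z, wx, wy, wz], ...]]. A call has 1 to 5 rows; each row shifts and turns the commanded pose from where the row before left it; what a row does not reach is not made up. A row lasts 1/8 s, in which the tool goes at most 62.5 mm and 10.7 degrees, less where a joint would pass 70% of its speed; a pose out of reach is approached as far as the arm can. A call with a gripper value outside its range is refused whole. "hand" is the finger opening in m, from 0 to 0.0854, set as the call begins (left out, the last holds). The fingers move at their own pace and stop on an object; the grip force is fixed at half the most. Time passes only in rows, so rows that do not move let the fingers close. It gives the time, the measured TCP pose, the force and the opening at its end, in the units of the state.
- r.state(): the state, without advancing time (a new reading comes with each control period).
- camera(name): name is "scene" or "top" or "wrist"; returns a dict with "img" (400x640x3 uint8, red, green, blue), "range_z" (400x640 float32, mm along the optical axis (not along the pixel's ray), 0 where there is no reading), "fov_y" (degrees; the focal length in pixels is half the picture's height over the tangent of half this angle, whatever the lens; pixels are square), "cx", "cy" (the principal point, pixels), "pose" (4x4, takes a point from camera to world coordinates). Camera axes: x right, y up, looking along -z (the intrinsics and any distortion apply to the point x, -y, -z); pixel columns grow to the right and rows downward; lengths in mm; the calibration is good to about 2 mm. A picture is of the moment at which its call begins.
- r.finish_job(): hands the job in, once; it reports no verdict.
Trained networks look in a picture, given as the dict that the camera call returned (one of the last four; its "shot" number tells which), for a name from the list of things; names that differ only in an ending like _2 or _b are one class to them, and where a whole thing is asked for, a point or a joint stands for the part that bears it (a point fixed in the world has none). Each returns a list of dicts, best first, with "confidence" (0 to 1); they miss things now and then, are a little off and sometimes report something else, mostly with a low value. They report only what shows in the picture. A call takes as long as a camera call. They do not tell look-alikes from the thing itself.
- nets.recognise(picture, label): "bbox" ([left, top, right, bottom] in pixels, round what is visible of it).
- nets.trace(picture, label): "region" (400x640 bool, what is visible of it) and "bbox" ([left, top, right, bottom] in pixels, round what is visible of it).
The state is a dict: "t": time; "joint_positions": joint angles; "dq": joint speeds; "effort": joint torques, N m; "tool_pos": TCP position; "tcp_rot": TCP orientation; "contact_force": force on the tool from outside, world axes, zero at the start; "wrist_torque": the same for the moment, N m; "finger_gap": finger opening in mm.
Only numpy, scipy, OpenCV 4.12 (cv2) and the standard library are available. Lean on these libraries where they do the work, as an engineer would, in place of code of your own. Each camera call takes 0.05 s, during which the arm holds its last target. There are 200 camera calls.

## Working session

There is one attempt and no reset: what is moved stays moved. The work goes in short steps, Python scripts to look and compute and a tool call to move; the robot and the scene stay as the last step left them, time stands still between calls to the robot, and variables do not carry over. Pictures are saved under pics/ and viewed, about 8 in all and at most 12, crops included, and the job is handed in when it is done.

Besides the shell and the picture viewer there is one more tool, called by a JSON object that holds its "name" and its "arguments", one argument or row to a line. jog_arm: Moves the arm, as the interface text tells. Its arguments: {"type":"object","properties":{"rows":{"type":"array","items":{"type":"array","items":{"type":"array","items":{"type":"number"}}}},"hand":{"type":"number"}},"required":["rows"]}

```bash
mkdir -p pics; cat > h.py <<'E'
import numpy as np, cv2
from bench import r, camera, nets
def K(c):
    h=c["img"].shape[0]; f=h/2/np.tan(np.radians(c["fov_y"])/2); return f
def cloud(c):
    f=K(c); d=c["range_z"]; v,u=np.mgrid[0:400,0:640]
    p=np.stack([(u-c["cx"])/f*d,-(v-c["cy"])/f*d,-d,np.ones_like(d)],-1)
    w=p@np.array(c["pose"]).T
    w=w[...,:3]; w[d<=0]=np.nan; return w
def save(c,n): cv2.imwrite(f"pics/{n}.png",cv2.cvtColor(c["img"],cv2.COLOR_RGB2BGR))
E
python3 - <<'E'
from h import *
print(r.state())
for n in ["scene","top"]:
    c=camera(n); save(c,n+"0"); w=cloud(c)
    print(n,{k:c[k] for k in c if k not in("img","range_z")}, (c["range_z"]>0).mean())
    for l in ["bin","bar_green","bar_blue","tamper","tray","pill_bottle","carton","tape_roll"]:
        for t in nets.trace(c,l)[:3]:
            q=w[t["region"]]; q=q[~np.isnan(q[:,0])]
            if len(q): print(l,round(t["confidence"],2),np.round(t["bbox"]),np.median(q,0).round(),np.percentile(q,2,axis=0).round(),np.percentile(q,98,axis=0).round())
a=cv2.imread("pics/scene0.png");b=cv2.imread("pics/top0.png")
E
```

```text
{'t': 0.0, 'joint_positions': array([-1.18399771e+00,  4.23840718e-01,  1.63068638e+00, -4.68823702e-06,
        1.08858322e+00, -1.90250004e-02]), 'dq': array([ 0.00093083,  0.00075023,  0.00052019, -0.00121931, -0.00102905,
        0.00165587]), 'effort': array([-2.29092278e-03, -5.57399011e+01, -2.81747282e+01, -2.86937893e-04,
        7.18133961e-03, -6.23730401e-07]), 'tool_pos': array([ 246.55042891, -573.75978235,  249.54715906]), 'tcp_rot': array([-3.07567810e+00, -6.32803631e-01,  4.42110373e-04]), 'contact_force': array([-0.09862465,  0.01197059, -0.85459244]), 'wrist_torque': array([ 0.02699112,  0.03789535, -0.02007154]), 'finger_gap': 85.45908595214819}
scene {'fov_y': 52.71753047785766, 'cx': 318.2470375053597, 'cy': 192.83722061905888, 'pose': array([[-7.76568342e-01, -5.23823592e-01,  3.50072072e-01,
         8.75580792e+02],
       [ 6.30001115e-01, -6.40031572e-01,  4.39838813e-01,
         3.87644300e+02],
       [-6.34076780e-03,  5.62110693e-01,  8.27037704e-01,
         8.38815375e+02],
       [ 0.00000000e+00,  0.00000000e+00,  0.00000000e+00,
         1.000000
[... 1647 characters left out ...]
n 0.71 [327. 193. 355. 209.] [549. -97.  63.] [ 530. -128.   42.] [571. -66.  69.]
bar_blue 0.84 [296. 218. 324. 238.] [483. -15.  63.] [465. -47.  50.] [505.  17.  68.]
tamper 0.91 [168. 219. 202. 242.] [456. 291.  85.] [439. 276.  12.] [478. 315. 149.]
tamper 0.71 [151. 276. 203. 306.] [316. 292. 110.] [284. 268.   8.] [343. 320. 186.]
tray 0.69 [169. 205. 228. 259.] [473. 275.   6.] [403. 220.   1.] [533. 351.  11.]
pill_bottle 0.83 [427. 222. 461. 246.] [ 472. -349.   96.] [ 448. -406.   -1.] [ 511. -331.  103.]
carton 0.97 [335. 114. 363. 140.] [ 748. -107.   59.] [ 729. -144.    9.] [780. -67.  64.]
tape_roll 0.74 [212. 130. 247. 160.] [707. 213.  29.] [667. 174.  -0.] [743. 249.  34.]
```

View pictures.

```bash
python3 - <<'E'
import cv2,numpy as np
a=cv2.imread("pics/scene0.png")[70:360,190:550];b=cv2.imread("pics/top0.png")[100:320,130:480]
a=cv2.resize(a,None,fx=2,fy=2);cv2.imwrite("pics/v1.png",a)
cv2.imwrite("pics/v2.png",cv2.resize(b,None,fx=2.2,fy=2.2))
E
```

```text
(no output)
```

View pics/v1.png

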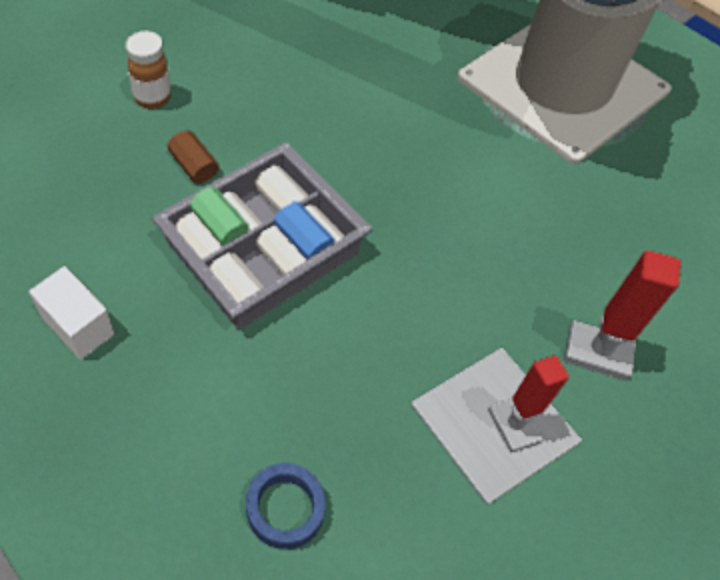

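View pics/v2.png

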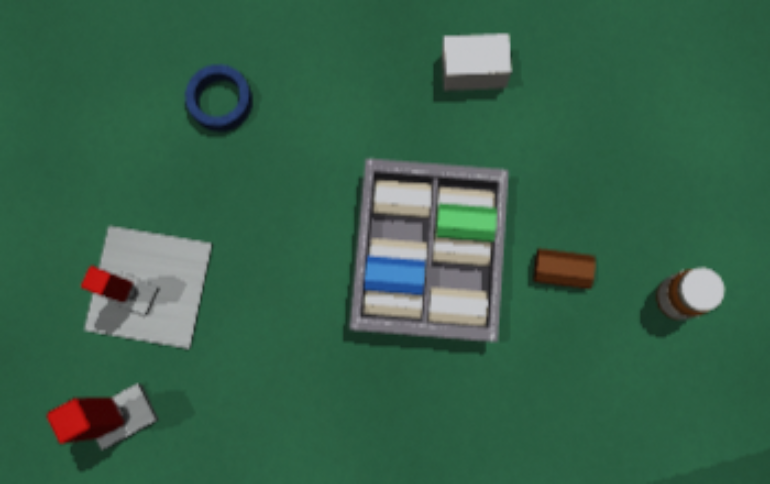

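```bash
cat >> h.py <<'E'
def rect(q):
    (x,y),(a,b),t=cv2.minAreaRect(q[:,:2].astype(np.float32)); return np.round([x,y,a,b,t],1)
def masks(c):
    w=cloud(c); hsv=cv2.cvtColor(c["img"],cv2.COLOR_RGB2HSV).astype(int); H,S,V=hsv[...,0],hsv[...,1],hsv[...,2]
    return w,H,S,V
def bars(c,zmin=20):
    w,H,S,V=masks(c); box=(w[...,0]>400)&(w[...,0]<640)&(w[...,1]>-160)&(w[...,1]<50)&(w[...,2]>zmin)
    out={}
    for n,m in dict(green=(H>45)&(H<75)&(S>90)&(V>70),blue=(H>95)&(H<120)&(S>120)&(V>60)).items():
        q=w[m&box]; zt=np.percentile(q[:,2],90); t=q[abs(q[:,2]-zt)<3]; out[n]=(zt.round(1),len(t),rect(t),t.mean(0).round(1))
    return out
E
python3 - <<'E'
from h import *
for n in ["scene","top"]:
    c=camera(n); w,H,S,V=masks(c); x,y,z=w[...,0],w[...,1],w[...,2]
    print(n,bars(c,45))
    m=(x>400)&(x<640)&(y>-165)&(y<60)&(S<70)&(z>47)&(z<58); m=cv2.morphologyEx(m.astype('u1'),cv2.MORPH_OPEN,np.ones((2,2)))>0
    print("rim",rect(w[m]),np.median(z[m]),m.sum())
    red=((H<8)|(H>172))&(S>140)&(x>400)&(x<520)&(y>250)&(y<340)&(z>40)
    q=w[red]; zt=np.percentile(q[:,2],95); t=q[q[:,2]>zt-4]; print("handle",zt,len(t),rect(t),np.median(t,0), "all",rect(q),q[:,2].min())
    m=(x>395)&(x<545)&(y>210)&(y<360)&(S<80)&(z>2)&(z<10.5); print("tray",rect(w[m]),np.median(z[m]))
    m=(x>400)&(x<530)&(y>250)&(y<340)&(S<80)&(z>14)&(z<22); print("foot",rect(w[m]),np.median(z[m]),m.sum())
E
```

```text
scene {'green': (np.float64(65.8), 59, array([ 5.503e+02, -9.350e+01,  2.950e+01,  6.630e+01,  1.000e-01]), array([547. , -88.6,  64.9])), 'blue': (np.float64(67.2), 210, array([484.7, -11.5,  67.6,  25.8,  88.1]), array([484.8, -11.6,  66.2]))}
rim [541.   -8.5 131.7 270.9  54.5] nan 1481
handle 149.44854814730311 161 [458.1 302.8  25.2  25.2  68.7] [459.15672132 302.89402266 148.242937  ] all [458.5 302.9  25.7  26.   68.6] 54.83792047793975
tray [466.4 285.9 132.4 134.2  81.9] 7.301906698935738
foot [458.2 302.6  52.5  37.3  70.2] 19.08918612219071 290
top {'green': (np.float64(66.7), 163, array([ 5.503e+02, -9.690e+01,  2.620e+01,  6.670e+01,  5.000e-01]), array([549.8, -96.6,  65.7])), 'blue': (np.float64(66.5), 189, array([485.4, -14.4,  28.1,  66. ,   1.7]), array([484.2, -15.6,  65.4]))}
rim [nan nan  0.  0.  0.] nan 1341
handle 149.54437103053348 86 [457.7 300.7  23.4  23.6  63.9] [458.15540904 300.23622954 147.72413802] all [457.5 300.2  26.8  24.3  70.8] 65.47374575081562
tray [467.7 285.6 132.4 132.2  82.1] 5.850753689873727
foot [458.3 300.5  51.2  35.8  70.3] 17.906991906279586 146
```

{"name": "jog_arm", "arguments": {
  "rows": [
    [[0.046,0.055,0.002,0,0,9.3],[0.046,0.055,0.002,0,0,9.3],[0.046,0.055,0.002,0,0,9.3],[0.046,0.055,0.002,0,0,9.3],[0.046,0.055,0.002,0,0,9.3]]
  ],
  "hand": 0.0854
}}

```text
t: 1.62
tool_pos: [448.3, -333.0, 259.4]
tcp_rot: [2.572, 1.803, 0.0]
contact_force: [0.1, -1.4, 0.4]
finger_gap: 85.3
```

{"name": "jog_arm", "arguments": {
  "rows": [
    [[0,0.06,0,0,0,0],[0,0.06,0,0,0,0],[0,0.06,0,0,0,0],[0,0.06,0,0,0,0],[0,0.06,0,0,0,0]]
  ]
}}

```text
t: 2.25
tool_pos: [447.1, -32.8, 259.4]
tcp_rot: [2.577, 1.796, 0.001]
contact_force: [0.9, 0.4, -0.4]
finger_gap: 85.6
```

{"name": "jog_arm", "arguments": {
  "rows": [
    [[-0.004,0.06,0,0,0,0],[-0.004,0.06,0,0,0,0],[-0.004,0.06,0,0,0,0],[-0.004,0.055,0,0,0,0],[-0.004,0.01,0,0,0,0]]
  ]
}}

```text
t: 2.88
tool_pos: [426.9, 213.3, 259.3]
tcp_rot: [-2.574, -1.801, -0.002]
contact_force: [-0.0, -0.3, -0.8]
finger_gap: 85.6
```

```bash
python3 - <<'E'
from h import *
for n in ["top","wrist"]:
    c=camera(n); w,H,S,V=masks(c); x,y,z=w[...,0],w[...,1],w[...,2]; save(c,n+"1")
    if n=="top":
      m=(x>400)&(x<640)&(y>-165)&(y<60)&(S<70)&(z>47)&(z<60)&np.isfinite(z)&(V<190); m=cv2.morphologyEx(m.astype('u1'),cv2.MORPH_OPEN,np.ones((2,2)))>0
      nn,lab,st,_=cv2.connectedComponentsWithStats(m.astype('u1'));k=1+st[1:,4].argmax();m=(lab==k)&np.isfinite(z)&(z>47)
      print("rim",rect(w[m]),np.median(z[m]),m.sum(),st[1:,4])
    red=((H<8)|(H>172))&(S>140)&(x>400)&(x<520)&(y>240)&(y<350)&(z>40)
    q=w[red]; 
    if len(q): zt=np.percentile(q[:,2],95); t=q[q[:,2]>zt-4]; print("handle",zt,len(t),rect(t),np.median(t,0), "all",rect(q),q[:,2].min())
    m=(x>400)&(x<530)&(y>250)&(y<340)&(S<80)&(z>14)&(z<22);
    if m.sum()>5: print("foot",rect(w[m]),np.median(z[m]),m.sum())
s=r.state();print(s["tool_pos"],s["tcp_rot"],s["joint_positions"],s["contact_force"])
E
```

```text
rim [516.9 -56.7 168.4 202.1  87. ] 51.836508814340846 1076 [1335]
foot [454.1 277.    4.3  25.5  73.2] 17.814473951703917 14
handle 148.0694911205466 1490 [455.7 300.5  24.8  24.   70. ] [455.82568088 300.70467814 146.86287646] all [455.7 300.5  24.8  24.   70. ] 144.1436365099547
foot [449.6 283.8  16.5  35.6  71.5] 17.796978657430202 514
[426.59824581 211.16921937 258.93136809] [ 2.57514054e+00  1.79944858e+00 -6.19265560e-04] [ 4.34705976e-01  1.91549259e-01  1.94205130e+00 -1.25693992e-04
  1.00837365e+00  7.85760182e-01] [-0.2838551   0.27130987 -0.58960929]
```

View pics/wrist1.png

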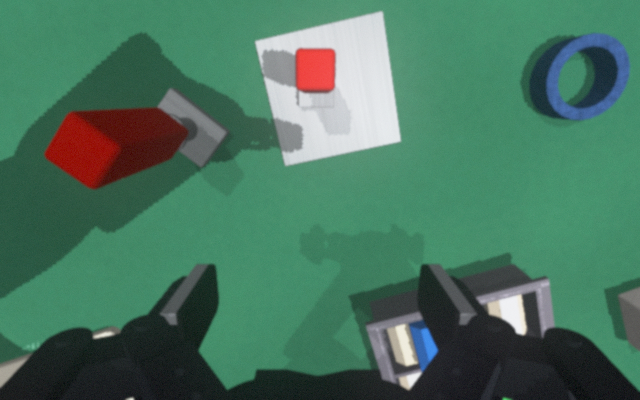

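{"name": "jog_arm", "arguments": {
  "rows": [
    [[0.01,0.03,0,0,0,0],[0.01,0.03,0,0,0,0],[0.01,0.03,0,0,0,0],[0,0,-0.02,0,0,0],[0,0,-0.04,0,0,0]]
  ]
}}

```text
t: 3.6
tool_pos: [458.9, 299.7, 199.8]
tcp_rot: [2.578, 1.794, 0.006]
contact_force: [0.9, -0.7, -1.3]
finger_gap: 85.6
```

```bash
python3 - <<'E'
from h import *
c=camera("wrist"); w,H,S,V=masks(c); x,y,z=w[...,0],w[...,1],w[...,2]; save(c,"wrist2")
red=((H<8)|(H>172))&(S>140)&(x>400)&(x<520)&(y>240)&(y<350)&(z>40)
q=w[red]; zt=np.percentile(q[:,2],95); t=q[q[:,2]>zt-4]; print("handle",zt,len(t),rect(t),np.median(t,0))
s=r.state();print(s["tool_pos"],s["tcp_rot"])
E
```

```text
handle 147.87430176726537 1769 [432.8 310.1  24.6  74.9  69. ] [456.38039755 301.974966   146.88268944]
[455.60721615 297.52513807 193.95640359] [ 2.57872518  1.79429344 -0.00938566]
```

{"name": "jog_arm", "arguments": {
  "rows": [
    [[0,0,0,0,0,0],[0,0,-0.03,0,0,0],[0,0,-0.03,0,0,0],[0,0,-0.023,0,0,0],[0,0,0,0,0,0]]
  ]
}}

```text
t: 4.28
tool_pos: [457.4, 299.7, 116.3]
tcp_rot: [-2.578, -1.795, 0.002]
contact_force: [0.6, 0.4, 0.4]
finger_gap: 85.2
```

```bash
python3 - <<'E'
from h import *
s=r.state();print(s["tool_pos"],s["tcp_rot"],s["contact_force"])
c=camera("wrist"); save(c,"wrist3")
c=camera("scene"); save(c,"scene3")
w,H,S,V=masks(c); x,y,z=w[...,0],w[...,1],w[...,2]
m=(x>400)&(x<530)&(y>250)&(y<340)&(S<80)&(z>14)&(z<22); print("foot",rect(w[m]),np.median(z[m]),m.sum())
E
```

```text
[457.40529222 299.74542434 116.28942195] [-2.57812274e+00 -1.79522174e+00  1.61060069e-03] [0.58881176 0.42789192 0.41558149]
foot [457.6 303.2  51.5  36.7  69.4] 19.000818655936484 270
```

View pics/wrist3.png

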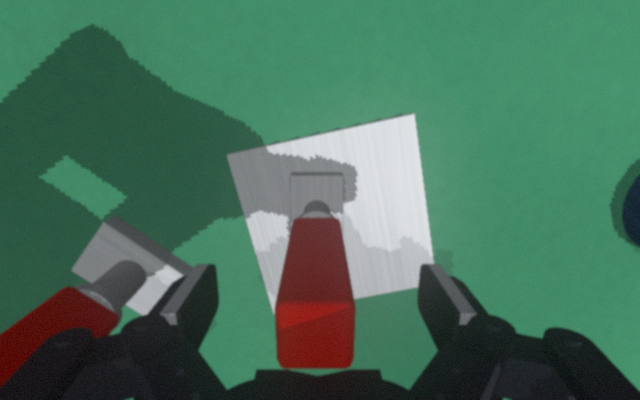

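{"name": "jog_arm", "arguments": {
  "rows": [
    [[0.0005,0.0015,0,0,0,0],[0,0,0,0,0,0],[0,0,0,0,0,0],[0,0,0,0,0,0],[0,0,0,0,0,0]]
  ],
  "hand": 0.0
}}

```text
t: 5.0
tool_pos: [457.7, 302.1, 116.3]
tcp_rot: [-2.577, -1.796, -0.0]
contact_force: [-0.9, 0.7, 4.7]
finger_gap: 25.2
```

```bash
python3 - <<'E'
from h import *
s=r.state();print(s["tool_pos"],s["tcp_rot"],s["contact_force"],s["finger_gap"])
E
```

```text
[457.67385149 302.0703741  116.30993348] [-2.57725179e+00 -1.79624482e+00 -3.78984563e-04] [-0.90174535  0.7004432   4.73898847] 25.167977931463824
```

{"name": "jog_arm", "arguments": {
  "rows": [
    [[0,0,0.01,0,0,0],[0,0,0.025,0,0,0],[0,0,0.03,0,0,0],[0,0,0.025,0,0,0],[0,0,0.01,0,0,0]]
  ]
}}

```text
t: 5.62
tool_pos: [458.1, 302.1, 217.5]
tcp_rot: [2.577, 1.796, 0.003]
contact_force: [-0.4, -0.6, -3.2]
finger_gap: 25.2
```

{"name": "jog_arm", "arguments": {
  "rows": [
    [[0.005,-0.02,0,0,0,1.5],[0.009,-0.04,0,0,0,1.75],[0.01,-0.045,0,0,0,1.75],[0.01,-0.045,0,0,0,1.75],[0.011,-0.045,0,0,0,1.75]]
  ]
}}

```text
t: 6.25
tool_pos: [502.2, 105.4, 215.4]
tcp_rot: [-2.435, -1.984, 0.002]
contact_force: [0.9, 0.6, -2.5]
finger_gap: 25.3
```

{"name": "jog_arm", "arguments": {
  "rows": [
    [[0.011,-0.045,0,0,0,1.75],[0.01,-0.045,0,0,0,1.75],[0.01,-0.045,0,0,0,1.75],[0.009,-0.04,0,0,0,1.75],[0.007,-0.028,0,0,0,1.5]]
  ]
}}

```text
t: 6.88
tool_pos: [549.3, -97.9, 215.2]
tcp_rot: [-2.283, -2.157, 0.002]
contact_force: [0.7, 0.0, -3.1]
finger_gap: 25.2
```

```bash
python3 - <<'E'
from h import *
s=r.state();print(s["tool_pos"],s["tcp_rot"],s["contact_force"],s["finger_gap"])
for n in ["wrist","scene","top"]:
    c=camera(n); save(c,n+"4")
    w,H,S,V=masks(c); x,y,z=w[...,0],w[...,1],w[...,2]
    try: print(n,bars(c,45))
    except Exception as e: print(e)
    red=((H<8)|(H>172))&(S>140)&(x>500)&(x<600)&(y>-140)&(y<-50)&(z>80); q=w[red]
    if len(q): print("red",rect(q),q[:,2].min(),q[:,2].max())
    m=(x>500)&(x<600)&(y>-150)&(y<-40)&(S<80)&(z>95)&(z<130)&np.isfinite(z); 
    if m.sum()>5: print("foot",rect(w[m]),np.percentile(z[m],[5,50,95]),m.sum())
s=r.state();print(s["tool_pos"],s["tcp_rot"],s["contact_force"],s["finger_gap"])
E
```

```text
[549.26726111 -97.88384768 215.23744035] [-2.28306212e+00 -2.15650831e+00  1.51561329e-03] [ 0.66041178  0.04246425 -3.05289082] 25.176043586669373
wrist {'green': (np.float64(65.6), 668, array([548.5, -73.2,  18.9,  26.1,  86.8]), array([549. , -72.9,  64.5])), 'blue': (np.float64(65.3), 3012, array([482.9, -15.8,  67.7,  27.5,  86.8]), array([483.1, -14.5,  64.5]))}
red [548.2 -97.6  29.9  29.4   7.2] 167.98512944551535 280.86361774080905
foot [548.4 -92.6  38.9  36.   86.8] [113.05579944 116.66075327 119.84162745] 2203
scene {'green': (np.float64(67.5), 124, array([549.8, -93.4,  65.8,  26.7,  88.7]), array([550.6, -85.3,  66.2])), 'blue': (np.float64(67.2), 205, array([485.2, -12.4,  66.6,  26.8,  86.2]), array([484.8, -11.3,  66.2]))}
red [552.2 -96.3  27.2  24.9  84.9] 153.99031992476876 274.77493641037995
foot [551.1 -99.8  53.7  36.5  87.6] [108.77142715 117.67640029 123.37370178] 280
top {'green': (np.float64(516.2), 3, array([ 590.3, -106.6,   92.6,    5. ,   78.1]), array([ 590.6, -109.1,  515.2])), 'blue': (np.float64(67.7), 15, array([486.7,  15.5,   6.6,  18.8,  84.2]), array([487.9,  15.5,  66.9]))}
[549.27748152 -97.23347574 215.21590636] [-2.28539316e+00 -2.15401713e+00  1.24726452e-03] [ 0.45405511  0.32526091 -2.83252614] 25.434990626120687
```

View pics/wrist4.png

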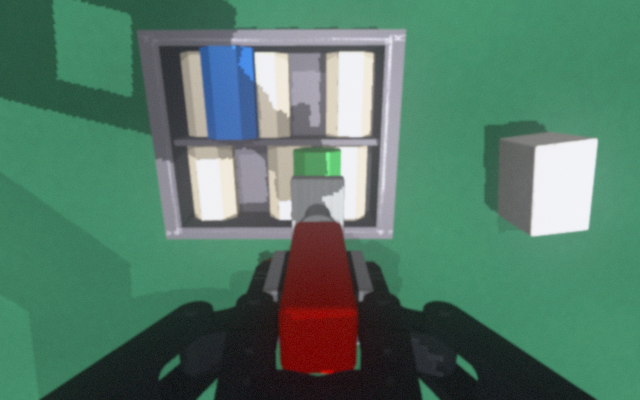

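{"name": "jog_arm", "arguments": {
  "rows": [
    [[-0.0005,0.0015,-0.01,0,0,0],[0,0,-0.014,0,0,0],[0,0,-0.008,0,0,0],[0,0,-0.003,0,0,0],[0,0,0,0,0,0]]
  ]
}}

```text
t: 7.65
tool_pos: [549.1, -94.4, 180.8]
tcp_rot: [-2.283, -2.158, 0.0]
contact_force: [-0.0, -0.1, -2.7]
finger_gap: 25.5
```

{"name": "jog_arm", "arguments": {
  "rows": [
    [[0,0,-0.002,0,0,0],[0,0,-0.002,0,0,0],[0,0,-0.002,0,0,0],[0,0,-0.002,0,0,0],[0,0,0,0,0,0]]
  ]
}}

```text
t: 8.28
tool_pos: [549.0, -94.6, 172.9]
tcp_rot: [-2.283, -2.157, 0.0]
contact_force: [0.4, 0.4, -2.6]
finger_gap: 25.1
```

{"name": "jog_arm", "arguments": {
  "rows": [
    [[-0.0005,-0.0015,0,0,0,0],[0,0,-0.001,0,0,0],[0,0,-0.001,0,0,0],[0,0,-0.001,0,0,0],[0,0,0,0,0,0]]
  ]
}}

```text
t: 8.9
tool_pos: [548.5, -96.1, 169.9]
tcp_rot: [-2.283, -2.157, 0.0]
contact_force: [-1.0, -0.0, -3.1]
finger_gap: 25.0
```

{"name": "jog_arm", "arguments": {
  "rows": [
    [[0,0,-0.001,0,0,0],[0,0,-0.001,0,0,0],[0,0,-0.001,0,0,0],[0,0,-0.001,0,0,0],[0,0,0,0,0,0]]
  ]
}}

```text
t: 9.52
tool_pos: [548.6, -96.1, 165.9]
tcp_rot: [-2.283, -2.158, 0.0]
contact_force: [-0.1, 0.5, -2.1]
finger_gap: 25.5
```

```bash
python3 - <<'E'
from h import *
s=r.state();print(s["tool_pos"],s["contact_force"],s["wrist_torque"])
for n in ["scene","wrist"]:
    c=camera(n); save(c,n+"5"); w,H,S,V=masks(c); x,y,z=w[...,0],w[...,1],w[...,2]
    print(n,bars(c,30))
    for lo in (55,60,65,70,75,80,85): 
        m=(x>525)&(x<575)&(y>-125)&(y<-65)&(S<80)&(z>lo)&(z<lo+5); print(lo,m.sum(),end=" ")
    red=((H<8)|(H>172))&(S>140)&(x>500)&(x<600)&(y>-140)&(y<-50)&(z>60); q=w[red]; print("red",q[:,2].min(),q[:,2].max())
cv2.imwrite("pics/v5.png",cv2.resize(cv2.imread("pics/scene5.png")[120:240,250:400],None,fx=4,fy=4))
E
```

```text
[548.57870871 -96.06344955 165.87835354] [-0.14645313  0.54352972 -2.05081265] [0.00271358 0.04194664 0.00590416]
scene {'green': (np.float64(56.0), 36, array([551.4, -64.7,  32.6,  10. ,   0.7]), array([550. , -64.2,  55.4])), 'blue': (np.float64(67.1), 227, array([485.5, -13. ,  66.7,  27.6,  87.1]), array([485.1, -11.5,  66. ]))}
55 20 60 23 65 172 70 30 75 10 80 8 85 10 red 104.5478035377181 226.94837129537336
wrist {'green': (np.float64(56.1), 413, array([547. , -67.3,   8.1,  26.5,  87.5]), array([547.2, -67.2,  55. ])), 'blue': (np.float64(65.3), 4455, array([482.7, -15.8,  67.7,  27.1,  86.4]), array([483.2, -14.2,  64.5]))}
55 71 60 93 65 1938 70 58 75 56 80 49 85 5 red 126.89302188901414 229.35278316424106
```

View pics/v5.png

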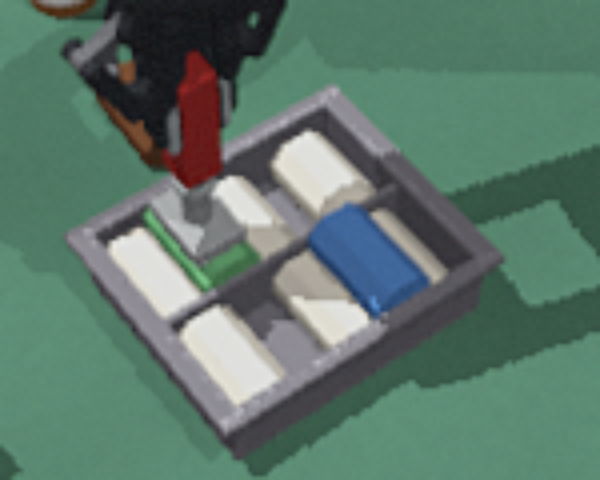

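{"name": "jog_arm", "arguments": {
  "rows": [
    [[0,0,-0.001,0,0,0],[0,0,-0.001,0,0,0],[0,0,-0.001,0,0,0],[0,0,-0.001,0,0,0],[0,0,0,0,0,0]]
  ]
}}

```text
t: 10.25
tool_pos: [548.7, -96.1, 161.9]
tcp_rot: [-2.284, -2.158, -0.0]
contact_force: [-0.3, -1.4, -2.1]
finger_gap: 25.5
```

{"name": "jog_arm", "arguments": {
  "rows": [
    [[0,0,-0.001,0,0,0],[0,0,-0.001,0,0,0],[0,0,-0.001,0,0,0],[0,0,-0.001,0,0,0],[0,0,0,0,0,0]]
  ]
}}

```text
t: 10.88
tool_pos: [548.6, -96.1, 157.9]
tcp_rot: [-2.283, -2.157, 0.0]
contact_force: [0.2, 1.0, -3.0]
finger_gap: 25.1
```

```bash
cat >> h.py <<'E'
def look(tag):
    s=r.state();print(s["tool_pos"].round(1),s["contact_force"].round(1),s["wrist_torque"].round(2))
    for n in ["scene","wrist"]:
        c=camera(n); save(c,n+tag)
        try: print(n,bars(c,28))
        except Exception as e: print(n,e)
E
python3 -c "
from h import *; look('6')"
```

```text
[548.6 -96.1 157.9] [ 0.2  1.  -3. ] [ 0.04  0.05 -0.02]
scene {'green': (np.float64(41.9), 21, array([533. , -68.4,  20.8,  10.4,   8.7]), array([532.4, -68.4,  40.4])), 'blue': (np.float64(67.1), 218, array([485.7, -12.7,  68.5,  28.1,  88.6]), array([484.7, -11.5,  66.1]))}
wrist {'green': (np.float64(38.4), 1396, array([529.5, -96.5,  68.4,  26. ,  85.6]), array([525.7, -88.8,  37.5])), 'blue': (np.float64(65.3), 4779, array([483.3, -15.8,  68.1,  27.5,  87.4]), array([483.2, -14. ,  64.5]))}
```

{"name": "jog_arm", "arguments": {
  "rows": [
    [[-0.005,0,0.01,0,0,0],[-0.01,0,0.015,0,0,0],[-0.005,0,0.005,0,0,0],[0,0,0,0,0,0]]
  ]
}}

```text
t: 11.48
tool_pos: [528.5, -96.2, 189.0]
tcp_rot: [2.283, 2.156, 0.001]
contact_force: [-0.2, -0.2, -2.3]
finger_gap: 25.3
```

```bash
python3 -c "
from h import *; look('7')
for n in ['scene','wrist']:
    c=camera(n); w,H,S,V=masks(c); x,y,z=w[...,0],w[...,1],w[...,2]
    m=(x>500)&(x<560)&(y>-135)&(y<-55)&(S<60)&(z>76)&(z<96); print('foot',rect(w[m]),np.median(z[m]),m.sum())
    m=(H>45)&(H<75)&(S>90)&(x>480)&(x<590)&(y>-140)&(y<-50)&(z>10)&(z<50); q=w[m]; print('green all',rect(q),len(q),np.percentile(q[:,2],[5,50,95]))
"
python3 -c "
import cv2
a=cv2.imread('pics/wrist7.png')[0:250,100:440]
cv2.imwrite('pics/v7.png',cv2.resize(a,None,fx=2.3,fy=2.3))"
```

```text
[528.5 -96.2 189. ] [-0.2 -0.2 -2.3] [-0.01 -0.06  0.01]
scene {'green': (np.float64(40.5), 97, array([533.4, -94.5,  23. ,  66.1,  12.3]), array([532.5, -89.3,  39.4])), 'blue': (np.float64(67.0), 222, array([485.1, -12.7,  67.2,  26.7,  87.8]), array([484.7, -11.5,  66. ]))}
wrist {'green': (np.float64(38.4), 680, array([531.5, -71.8,  18.4,  26.2,  86.5]), array([531.6, -71.6,  37.5])), 'blue': (np.float64(65.3), 3649, array([482.8, -15.8,  67.8,  27.8,  87.1]), array([482.9, -14.2,  64.5]))}
foot [529.8 -95.   52.4  36.3  87.9] 90.47261658091804 249
green all [533.9 -95.7  65.   36.6  87.4] 210 [22.19061284 36.93390149 40.82593513]
foot [527.9 -90.8  38.4  36.   86.8] 89.34807000280233 2111
green all [532.  -72.5  20.   38.   85.5] 1051 [29.61919506 36.94729852 38.60846339]
```

View pics/v7.png

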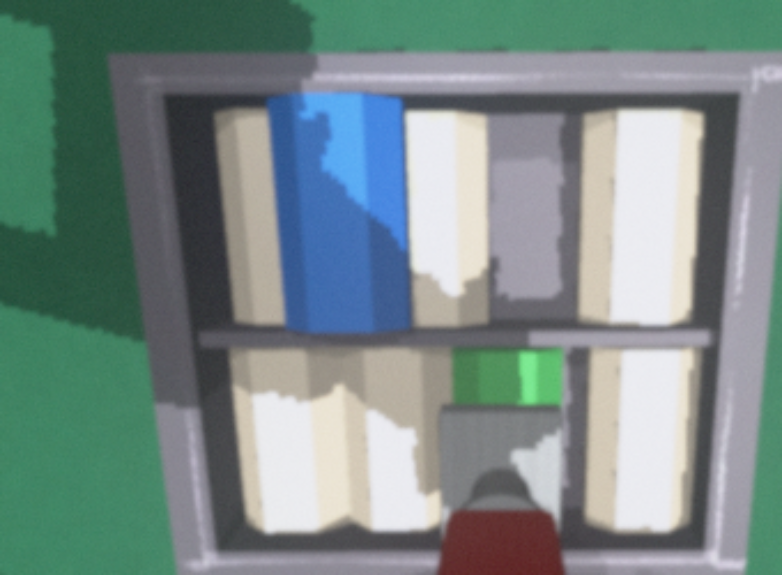

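{"name": "jog_arm", "arguments": {
  "rows": [
    [[0.003,0,-0.008,0,0,0],[0,0,-0.014,0,0,0],[0,0,-0.01,0,0,0],[0,0,-0.006,0,0,0],[0,0,0,0,0,0]]
  ]
}}

```text
t: 12.3
tool_pos: [531.4, -96.1, 149.4]
tcp_rot: [-2.283, -2.157, 0.001]
contact_force: [0.5, 0.8, -2.7]
finger_gap: 25.3
```

{"name": "jog_arm", "arguments": {
  "rows": [
    [[0,0,-0.001,0,0,0],[0,0,-0.001,0,0,0],[0,0,-0.001,0,0,0],[0,0,-0.001,0,0,0],[0,0,0,0,0,0]]
  ]
}}

```text
t: 12.92
tool_pos: [532.0, -96.2, 146.4]
tcp_rot: [2.283, 2.157, 0.001]
contact_force: [-1.0, 0.1, 3.7]
finger_gap: 25.6
```

{"name": "jog_arm", "arguments": {
  "rows": [
    [[0,0,-0.001,0,0,0],[0,0,-0.001,0,0,0],[0,0,0,0,0,0]]
  ]
}}

```text
t: 13.3
tool_pos: [531.9, -96.1, 144.0]
tcp_rot: [2.283, 2.157, 0.0]
contact_force: [0.5, -0.1, 2.4]
finger_gap: 25.4
```

{"name": "jog_arm", "arguments": {
  "rows": [
    [[0,0,-0.001,0,0,0],[0,0,-0.001,0,0,0],[0,0,0,0,0,0]]
  ]
}}

```text
t: 13.68
tool_pos: [531.9, -96.2, 142.2]
tcp_rot: [2.283, 2.157, 0.001]
contact_force: [0.6, 0.2, 4.9]
finger_gap: 25.0
```

{"name": "jog_arm", "arguments": {
  "rows": [
    [[0,0,-0.0005,0,0,0],[0,0,0,0,0,0]]
  ]
}}

```text
t: 13.92
tool_pos: [532.0, -96.2, 142.2]
tcp_rot: [2.283, 2.157, 0.001]
contact_force: [-1.5, -0.5, 10.3]
finger_gap: 25.4
```

{"name": "jog_arm", "arguments": {
  "rows": [
    [[0,0,-0.0005,0,0,0],[0,0,0,0,0,0]]
  ]
}}

```text
t: 14.18
tool_pos: [532.1, -96.2, 142.2]
tcp_rot: [2.283, 2.157, 0.001]
contact_force: [-2.4, 0.4, 14.5]
finger_gap: 25.4
```

{"name": "jog_arm", "arguments": {
  "rows": [
    [[0,0,0.0002,0,0,0],[0,0,0,0,0,0],[0,0,0,0,0,0],[0,0,0,0,0,0],[0,0,0,0,0,0]]
  ]
}}

```text
t: 14.8
tool_pos: [532.0, -96.2, 142.2]
tcp_rot: [2.283, 2.157, 0.001]
contact_force: [-2.0, 0.0, 13.8]
finger_gap: 25.0
```

{"name": "jog_arm", "arguments": {
  "rows": [
    [[0,0,0,0,0,0],[0,0,0,0,0,0],[0,0,0,0,0,0],[0,0,0,0,0,0],[0,0,0,0,0,0]]
  ]
}}

```text
t: 15.42
tool_pos: [532.0, -96.2, 142.2]
tcp_rot: [2.283, 2.157, 0.001]
contact_force: [-0.7, -0.1, 13.6]
finger_gap: 25.4
```

```bash
python3 -c "
from h import *; look('8')"
```

```text
[532.  -96.2 142.2] [-0.7 -0.1 13.6] [0.07 0.54 0.03]
scene {'green': (np.float64(41.1), 16, array([533.4, -65.9,   6.5,  21.6,  86.8]), array([532.6, -65.6,  39.9])), 'blue': (np.float64(67.1), 218, array([485.4, -12.6,  66.9,  27.2,  88.5]), array([484.6, -12.3,  66. ]))}
wrist {'green': (np.float64(38.5), 477, array([531.4, -67. ,   8.9,  25.8,  86.7]), array([531.6, -67. ,  37.5])), 'blue': (np.float64(65.3), 5570, array([483. , -15.7,  67.9,  27.2,  87. ]), array([483.1, -14.1,  64.5]))}
```

{"name": "jog_arm", "arguments": {
  "rows": [
    [[0,0,0.008,0,0,0],[0,0,0.016,0,0,0],[0,0,0.018,0,0,0],[0,0,0.008,0,0,0],[-0.006,0.01,0,0,0,0]]
  ]
}}

```text
t: 16.15
tool_pos: [526.0, -86.2, 191.9]
tcp_rot: [2.284, 2.156, 0.002]
contact_force: [-0.2, -0.3, -2.0]
finger_gap: 25.2
```

{"name": "jog_arm", "arguments": {
  "rows": [
    [[-0.015,0.025,0,0,0,0],[-0.017,0.03,0,0,0,0],[-0.01,0.017,0,0,0,0],[0,0,0,0,0,0]]
  ]
}}

```text
t: 16.65
tool_pos: [482.6, -13.0, 190.9]
tcp_rot: [-2.281, -2.159, 0.001]
contact_force: [1.6, -0.4, -2.4]
finger_gap: 25.5
```

```bash
python3 -c "
from h import *; look('9')
for n in ['scene','wrist']:
    c=camera(n); w,H,S,V=masks(c); x,y,z=w[...,0],w[...,1],w[...,2]
    m=(x>450)&(x<520)&(y>-60)&(y<30)&(S<60)&(z>78)&(z<110); print('foot',rect(w[m]),np.median(z[m]),m.sum())
"
```

```text
[482.6 -13.  190.9] [ 1.6 -0.4 -2.4] [-0.   -0.01 -0.06]
scene {'green': (np.float64(40.2), 87, array([532.4, -94.6,  66. ,  27.5,  85.7]), array([531.2, -95.8,  39.1])), 'blue': (np.float64(66.5), 112, array([487.2, -12.4,  26. ,  67.6,   3.7]), array([489.2,  -0.8,  65.7]))}
wrist {'green': (np.float64(38.6), 595, array([531. , -84.1,  41.4,  25.3,  87.1]), array([533.4, -75.8,  37.7])), 'blue': (np.float64(65.2), 571, array([484.4,  12. ,  13. ,  27.8,  85.3]), array([484.1,  12.3,  64.4]))}
foot [485.  -13.1  53.   36.   86.6] 99.58862467550307 274
foot [483.6 -10.2  41.2  36.   87.2] 98.75914259269612 2257
```

{"name": "jog_arm", "arguments": {
  "rows": [
    [[0,0,-0.006,0,0,0],[0,0,-0.008,0,0,0],[0,0,-0.004,0,0,0],[0,0,-0.001,0,0,0],[0,0,-0.001,0,0,0]]
  ]
}}

```text
t: 17.48
tool_pos: [483.7, -14.1, 171.1]
tcp_rot: [-2.284, -2.158, 0.0]
contact_force: [0.3, -0.4, -2.4]
finger_gap: 25.5
```

{"name": "jog_arm", "arguments": {
  "rows": [
    [[0,0,-0.001,0,0,0],[0,0,-0.001,0,0,0],[0,0,-0.001,0,0,0],[0,0,0,0,0,0]]
  ]
}}

```text
t: 17.98
tool_pos: [483.6, -14.1, 168.2]
tcp_rot: [-2.283, -2.158, 0.0]
contact_force: [-1.4, -0.7, -3.1]
finger_gap: 25.7
```

{"name": "jog_arm", "arguments": {
  "rows": [
    [[0,0,-0.001,0,0,0],[0,0,-0.001,0,0,0],[0,0,-0.001,0,0,0],[0,0,0,0,0,0]]
  ]
}}

```text
t: 18.48
tool_pos: [483.5, -14.1, 165.1]
tcp_rot: [-2.283, -2.157, 0.0]
contact_force: [-0.2, -0.5, -3.1]
finger_gap: 25.4
```

{"name": "jog_arm", "arguments": {
  "rows": [
    [[0,0,-0.001,0,0,0],[0,0,-0.001,0,0,0],[0,0,-0.001,0,0,0],[0,0,0,0,0,0]]
  ]
}}

```text
t: 18.98
tool_pos: [483.5, -14.1, 162.1]
tcp_rot: [-2.283, -2.157, 0.0]
contact_force: [0.2, 0.0, -2.1]
finger_gap: 25.3
```

Sinking softly, as green did; go on to the drop.

{"name": "jog_arm", "arguments": {
  "rows": [
    [[0,0,-0.001,0,0,0],[0,0,-0.001,0,0,0],[0,0,-0.001,0,0,0],[0,0,-0.001,0,0,0],[0,0,0,0,0,0]]
  ]
}}

```text
t: 19.6
tool_pos: [483.5, -14.1, 158.1]
tcp_rot: [-2.283, -2.157, 0.001]
contact_force: [0.3, -0.3, -2.7]
finger_gap: 25.4
```

{"name": "jog_arm", "arguments": {
  "rows": [
    [[0,0,-0.001,0,0,0],[0,0,-0.001,0,0,0],[0,0,-0.001,0,0,0],[0,0,-0.001,0,0,0],[0,0,0,0,0,0]]
  ]
}}

```text
t: 20.23
tool_pos: [483.3, -14.1, 154.0]
tcp_rot: [-2.283, -2.157, 0.001]
contact_force: [1.1, -0.5, -2.1]
finger_gap: 25.6
```

```bash
python3 -c "
from h import *; look('10')"
```

```text
[483.3 -14.1 154. ] [ 1.1 -0.5 -2.1] [-0.   -0.03 -0.01]
scene {'green': (np.float64(40.3), 86, array([534. , -94.5,  66.3,  27.9,  84.8]), array([531.8, -95.3,  39.3])), 'blue': (np.float64(39.9), 87, array([500.4, -14.6,  24.2,  64.4,  13.7]), array([499.1, -12.1,  38.9]))}
wrist {'green': (np.float64(38.7), 450, array([535.9, -79.2,  16.6,  31.6,   1. ]), array([536.7, -75.2,  37.7])), 'blue': (np.float64(38.1), 552, array([491.9, -15.2,  64.2,  26.6,  88.5]), array([494.2,   7.4,  37.2]))}
```

{"name": "jog_arm", "arguments": {
  "rows": [
    [[0.003,0,0.01,0,0,0],[0.007,0,0.016,0,0,0],[0.003,0,0.006,0,0,0],[0,0,0,0,0,0]]
  ]
}}

```text
t: 20.82
tool_pos: [497.1, -14.1, 186.8]
tcp_rot: [2.283, 2.157, 0.002]
contact_force: [-0.0, -0.1, -2.4]
finger_gap: 25.4
```

```bash
python3 -c "
from h import *; look('11')
for n in ['scene','wrist']:
    c=camera(n); w,H,S,V=masks(c); x,y,z=w[...,0],w[...,1],w[...,2]
    m=(x>465)&(x<530)&(y>-60)&(y<30)&(S<60)&(z>78)&(z<110); print('foot',rect(w[m]),np.median(z[m]),m.sum())
    m=(H>95)&(H<120)&(S>120)&(V>60)&(x>460)&(x<540)&(y>-60)&(y<40)&(z>10)&(z<50); q=w[m]; print('blue all',rect(q),len(q))
print(r.state()['tool_pos'])
a=cv2.imread('pics/wrist11.png')[0:250,100:480]
cv2.imwrite('pics/v11.png',cv2.resize(a,None,fx=2,fy=2))
"
```

```text
[497.1 -14.1 186.8] [-0.  -0.1 -2.4] [-0.02  0.01 -0.06]
scene {'green': (np.float64(40.1), 79, array([531.5, -95.3,  64.6,  25.1,  85. ]), array([530. , -92.8,  39.2])), 'blue': (np.float64(40.3), 112, array([493.3, -17.3,  63.3,  25.5,  86.7]), array([496.1, -10.3,  39.3]))}
wrist {'green': (np.float64(213.3), 14, array([480.6, -14.2,  10.6,  60. ,  65.7]), array([500.3, -18.9, 213.5])), 'blue': (np.float64(38.4), 618, array([492.2,   8.5,  16.9,  26.9,  86.8]), array([492.4,   9. ,  37.5]))}
foot [497.1 -13.3  54.8  36.5  86.9] 94.36429902241923 287
blue all [494.7 -18.1  63.4  35.3  85.4] 239
foot [495.1  -9.7  40.7  36.   87.3] 93.22860104677241 2319
blue all [492.8   8.3  17.9  38.4  85.4] 935
[496.03379525 -14.08232335 185.72783106]
```

View pics/v11.png

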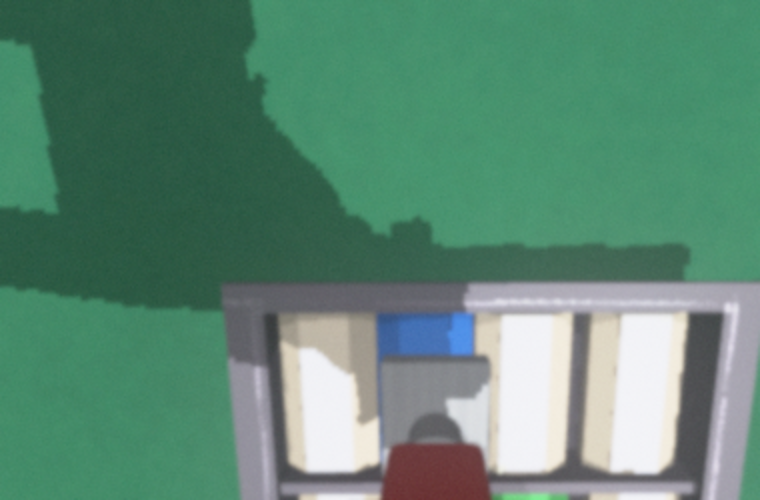

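{"name": "jog_arm", "arguments": {
  "rows": [
    [[-0.0035,-0.001,-0.008,0,0,0],[0,0,-0.014,0,0,0],[0,0,-0.012,0,0,0],[0,0,-0.005,0,0,0],[0,0,0,0,0,0]]
  ]
}}

```text
t: 21.65
tool_pos: [492.9, -15.1, 146.6]
tcp_rot: [-2.283, -2.157, 0.001]
contact_force: [-0.2, -0.8, -2.5]
finger_gap: 25.5
```

{"name": "jog_arm", "arguments": {
  "rows": [
    [[0,0,-0.001,0,0,0],[0,0,-0.001,0,0,0],[0,0,0,0,0,0]]
  ]
}}

```text
t: 22.02
tool_pos: [493.3, -15.1, 145.4]
tcp_rot: [2.283, 2.157, 0.0]
contact_force: [-0.2, -0.6, -2.4]
finger_gap: 25.5
```

{"name": "jog_arm", "arguments": {
  "rows": [
    [[0,0,-0.0008,0,0,0],[0,0,0,0,0,0]]
  ]
}}

```text
t: 22.28
tool_pos: [493.1, -15.1, 144.5]
tcp_rot: [2.284, 2.157, 0.0]
contact_force: [-0.7, 0.8, -3.2]
finger_gap: 25.5
```

{"name": "jog_arm", "arguments": {
  "rows": [
    [[0,0,-0.001,0,0,0],[0,0,-0.0005,0,0,0],[0,0,0,0,0,0]]
  ]
}}

```text
t: 22.65
tool_pos: [493.1, -15.1, 142.9]
tcp_rot: [-2.284, -2.157, 0.0]
contact_force: [0.5, -0.3, -3.0]
finger_gap: 25.4
```

{"name": "jog_arm", "arguments": {
  "rows": [
    [[0,0,-0.0005,0,0,0],[0,0,0,0,0,0]]
  ]
}}

```text
t: 22.9
tool_pos: [493.1, -15.1, 142.4]
tcp_rot: [-2.284, -2.157, 0.0]
contact_force: [0.3, -0.6, -1.8]
finger_gap: 25.1
```

{"name": "jog_arm", "arguments": {
  "rows": [
    [[0,0,-0.0005,0,0,0],[0,0,0,0,0,0]]
  ]
}}

```text
t: 23.15
tool_pos: [493.3, -15.1, 142.2]
tcp_rot: [2.283, 2.157, 0.0]
contact_force: [-1.3, 0.5, 3.3]
finger_gap: 25.6
```

{"name": "jog_arm", "arguments": {
  "rows": [
    [[0,0,-0.0005,0,0,0],[0,0,-0.0003,0,0,0],[0,0,0,0,0,0]]
  ]
}}

```text
t: 23.52
tool_pos: [493.4, -15.1, 142.2]
tcp_rot: [2.283, 2.157, 0.001]
contact_force: [-4.3, -0.0, 13.2]
finger_gap: 25.0
```

{"name": "jog_arm", "arguments": {
  "rows": [
    [[0,0,0,0,0,0],[0,0,0,0,0,0],[0,0,0,0,0,0],[0,0,0,0,0,0],[0,0,0,0,0,0]]
  ]
}}

```text
t: 24.15
tool_pos: [493.4, -15.1, 142.2]
tcp_rot: [2.283, 2.157, 0.001]
contact_force: [-3.9, 1.2, 12.9]
finger_gap: 25.5
```

{"name": "jog_arm", "arguments": {
  "rows": [
    [[0,0,0,0,0,0],[0,0,0,0,0,0],[0,0,0,0,0,0],[0,0,0,0,0,0],[0,0,0,0,0,0]]
  ]
}}

```text
t: 24.78
tool_pos: [493.4, -15.1, 142.2]
tcp_rot: [2.283, 2.157, 0.001]
contact_force: [-4.4, -0.1, 12.7]
finger_gap: 25.1
```

{"name": "jog_arm", "arguments": {
  "rows": [
    [[0,0,0.008,0,0,0],[0,0,0.02,0,0,0],[0,0,0.025,0,0,0],[0,0,0.015,0,0,0],[-0.002,0.015,0,0,0,0]]
  ]
}}

```text
t: 25.4
tool_pos: [491.9, -0.1, 210.0]
tcp_rot: [2.284, 2.155, 0.003]
contact_force: [0.5, 0.8, -2.7]
finger_gap: 25.1
```

{"name": "jog_arm", "arguments": {
  "rows": [
    [[-0.003,0.035,0,0,0,0],[-0.005,0.045,0,0,0,0],[-0.005,0.045,0,0,0,0],[-0.005,0.045,0,0,0,0],[-0.005,0.045,0,0,0,0]]
  ]
}}

```text
t: 26.02
tool_pos: [466.7, 216.9, 208.0]
tcp_rot: [-2.283, -2.157, 0.003]
contact_force: [1.2, 1.2, -3.4]
finger_gap: 25.6
```

{"name": "jog_arm", "arguments": {
  "rows": [
    [[-0.004,0.04,0,0,0,0],[-0.001,0.025,0,0,0,0],[0,0.01,0,0,0,0],[0,0,0,0,0,0]]
  ]
}}

```text
t: 26.52
tool_pos: [462.5, 290.1, 208.4]
tcp_rot: [-2.282, -2.159, 0.002]
contact_force: [0.4, -0.8, -1.7]
finger_gap: 25.1
```

```bash
python3 -c "
from h import *
s=r.state();print(s['tool_pos'],s['contact_force'])
c=camera('top');save(c,'top12');print(bars(c,20))
w,H,S,V=masks(c);x,y,z=w[...,0],w[...,1],w[...,2]
m=(x>440)&(x<600)&(y>-128)&(y<15)&np.isfinite(z)&(V>60)&((H<35)&(S<80)&(V>160)|(H>45)&(H<75)&(S>90)|(H>95)&(S>120));print('bar z',np.percentile(z[m],[50,90,97,99.5]))
c=camera('scene');save(c,'scene12')
w,H,S,V=masks(c);x,y,z=w[...,0],w[...,1],w[...,2]
m=(x>420)&(x<520)&(y>240)&(y<340)&(S<80)&(z>80)&(z<135); print('foot',rect(w[m]),np.percentile(z[m],[5,50,95]),m.sum())
a=cv2.imread('pics/top12.png')[140:290,140:400]
cv2.imwrite('pics/v12.png',cv2.resize(a,None,fx=3,fy=3))
"
```

```text
[462.49804422 290.08571929 208.3848279 ] [ 0.37667458 -0.84083149 -1.68011132]
{'green': (np.float64(39.7), 172, array([532.9, -95.1,  66.2,  27.8,  89.1]), array([532.9, -96. ,  38.6])), 'blue': (np.float64(39.9), 162, array([493. , -15. ,  66.6,  25.8,  85.8]), array([493.6, -14. ,  38.8]))}
bar z [35.54755527 39.47213987 40.98240434 42.39241847]
foot [463.7 289.6  52.2  37.5  86.9] [109.27835565 117.40295181 125.47653359] 455
```

View pics/v12.png

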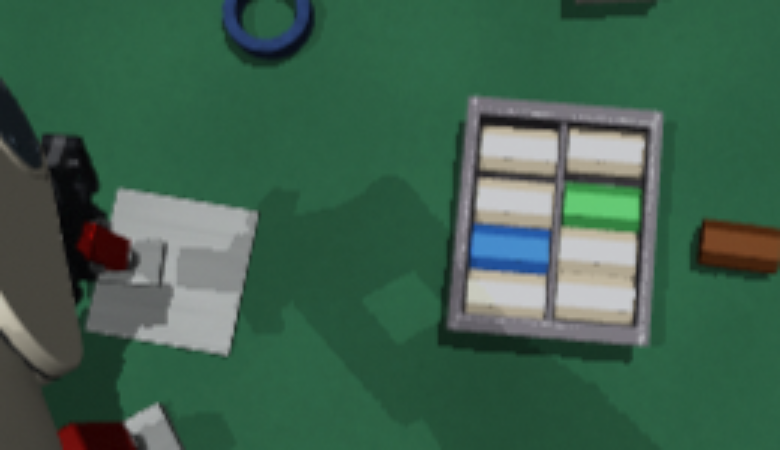

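{"name": "jog_arm", "arguments": {
  "rows": [
    [[0,0,-0.012,0,0,0],[0,0,-0.028,0,0,0],[0,0,-0.03,0,0,0],[0,0,-0.018,0,0,0],[0,0,-0.006,0,0,0]]
  ]
}}

```text
t: 27.25
tool_pos: [462.7, 289.2, 113.8]
tcp_rot: [-2.284, -2.156, 0.003]
contact_force: [-0.1, 0.1, -3.3]
finger_gap: 25.5
```

{"name": "jog_arm", "arguments": {
  "rows": [
    [[0,0,0,0,0,0],[0,0,-0.001,0,0,0],[0,0,-0.001,0,0,0],[0,0,0,0,0,0]]
  ]
}}

```text
t: 27.75
tool_pos: [463.3, 290.0, 113.5]
tcp_rot: [2.283, 2.158, 0.001]
contact_force: [0.0, -0.2, -2.7]
finger_gap: 25.3
```

{"name": "jog_arm", "arguments": {
  "rows": [
    [[0,0,-0.001,0,0,0],[0,0,-0.001,0,0,0],[0,0,0,0,0,0]]
  ]
}}

```text
t: 28.12
tool_pos: [463.1, 289.9, 111.0]
tcp_rot: [-2.283, -2.158, 0.0]
contact_force: [0.2, -0.6, -3.1]
finger_gap: 25.4
```

{"name": "jog_arm", "arguments": {
  "rows": [
    [[0,0,-0.001,0,0,0],[0,0,0,0,0,0]]
  ]
}}

```text
t: 28.38
tool_pos: [463.2, 289.9, 110.3]
tcp_rot: [2.283, 2.158, 0.0]
contact_force: [-0.8, -0.6, 0.7]
finger_gap: 25.7
```

{"name": "jog_arm", "arguments": {
  "rows": [
    [[0,0,-0.0005,0,0,0],[0,0,0,0,0,0]]
  ]
}}

```text
t: 28.62
tool_pos: [463.3, 290.0, 110.3]
tcp_rot: [2.284, 2.157, 0.001]
contact_force: [-2.7, -0.4, 6.5]
finger_gap: 25.4
```

Standing on the tray; release and rise.

{"name": "jog_arm", "arguments": {
  "rows": [
    [[0,0,0.0005,0,0,0],[0,0,0,0,0,0],[0,0,0,0,0,0],[0,0,0,0,0,0],[0,0,0,0,0,0]]
  ],
  "hand": 0.0854
}}

```text
t: 29.25
tool_pos: [463.2, 289.9, 110.1]
tcp_rot: [2.284, 2.158, 0.0]
contact_force: [0.2, 0.1, -0.0]
finger_gap: 85.1
```

{"name": "jog_arm", "arguments": {
  "rows": [
    [[0,0,0,0,0,0],[0,0,0.01,0,0,0],[0,0,0.03,0,0,0],[0,0,0.04,0,0,0],[0,0,0.04,0,0,0]]
  ]
}}

```text
t: 29.88
tool_pos: [463.0, 289.8, 231.9]
tcp_rot: [2.284, 2.158, 0.0]
contact_force: [0.3, 0.1, 0.0]
finger_gap: 85.8
```

{"name": "jog_arm", "arguments": {
  "rows": [
    [[0.01,-0.03,0.02,0,0,0],[0.01,-0.04,0.01,0,0,0],[0.01,-0.04,0,0,0,0],[0.01,-0.02,0,0,0,0],[0,0,0,0,0,0]]
  ]
}}

```text
t: 30.5
tool_pos: [503.7, 158.8, 260.9]
tcp_rot: [2.286, 2.154, 0.001]
contact_force: [0.0, 0.7, 0.4]
finger_gap: 86.0
```

```bash
python3 -c "
from h import *
s=r.state();print(s['t'],s['tool_pos'],s['contact_force'],s['finger_gap'])
for n in ['scene','top']:
    c=camera(n); save(c,n+'13'); w,H,S,V=masks(c); x,y,z=w[...,0],w[...,1],w[...,2]
    red=((H<8)|(H>172))&(S>140)&(x>420)&(x<520)&(y>240)&(y<350)&(z>40); q=w[red]; print(n,'red',rect(q),q[:,2].min(),q[:,2].max())
    m=(x>420)&(x<520)&(y>240)&(y<340)&(S<80)&(z>14)&(z<23); print('foot',rect(w[m]),np.median(z[m]),m.sum())
    for l in ['pill_bottle','carton','tape_roll']:
        t=nets.trace(c,l)
        if t: q=w[t[0]['region']]; print(l,np.nanmedian(q,0).round())
"
```

```text
30.5 [503.6678685  158.76422589 260.89930971] [0.02722546 0.70929953 0.39255849] 86.02986509758142
scene red [465.5 290.9  25.4  25.2  85.4] 54.44968364933288 145.9657570964141
foot [464.1 290.1  52.6  37.7  86.2] 19.226520985521347 303
pill_bottle [ 481. -339.   69.]
carton [758. -90.  60.]
tape_roll [705. 218.  30.]Traceback (most recent call last):
  File "<string>", line 6, in <module>
    red=((H<8)|(H>172))&(S>140)&(x>420)&(x<520)&(y>240)&(y<350)&(z>40); q=w[red]; print(n,'red',rect(q),q[:,2].min(),q[:,2].max())
                                                                                                        ~~~~~~~~~~^^
    return umr_minimum(a, axis, None, out, keepdims, initial, where)
ValueError: zero-size array to reduction operation minimum which has no identity
```

View pics/scene13.png

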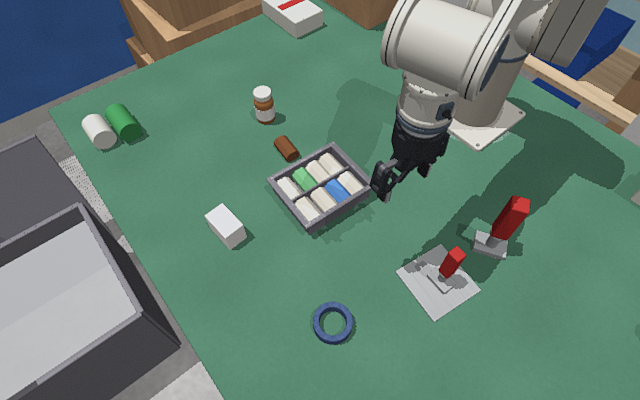

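The picture shows the tamper upright on the tray at about (450,270), all eight bars flat in the bin at about (320,187), and the bottle, carton and roll where they were. I'm handing the job in.

```bash
python3 -c "
from bench import r
print(r.finish_job())"
```

```text
the job is handed in; nothing more can be done
None
```

The job is handed in: the tamper pressed green and then blue onto the bin floor, then went back on its tray, and I let go. It took about 30 s of the 72 s allowed; `r.finish_job()` gave no verdict.

- **Presses:** I re-centred the tamper on each bar after it had slid along its lane, about 18 mm for green and 8 mm for blue. Green was held at about 16.5 N and blue at about 15.6 N, each for over a second. These come from the wrist force minus the tamper's weight. The highest value I saw was about 17.3 N. Readings only come at the end of each move, so a short spike between them would not show.
- **Bars:** after the presses, the top-camera heights and picture showed all eight bars flat. Green and blue measured 39–40 mm at the top against an expected 38 mm, within the camera's 2 mm.
- **Tamper:** the scene camera shows it upright, with its foot at about (464, 290) mm and the tray's centre at (467, 286) mm.
- **Bottle, carton and roll:** all three read within 3 mm of where they started.

Two things were less certain:
- **Sideways force on blue:** there was about 4 N sideways during that press, more than the 1–2 N on green, and I did not look into it.
- **Last top-camera check:** it failed because the arm blocked the view of the tamper. The final check of the tamper and the three bystanders therefore rests on the scene camera alone.

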